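# Shut the case and press its label holder home behind the shelf lip

## Robot

A 7-joint arm with a two-finger parallel gripper is mounted at the origin on a cart in front of the work surface, level with it; the furniture and walls round the work are solid. World frame = base frame: x ahead of the robot, y to its left, z up, the work surface at z = 0. Lengths are in m, angles in rad, forces in N, time in s.
With the tool pointing down it reaches from about 0.425 to 1.025 m from the base axis. Payload 9.4 kg.
Tool frame: the origin (TCP) lies at the very end of the fingers, on their centre line; the grasp point (between the pads) lies behind it (ctrl.grasp_offset is the z of the grasp point in the tool frame, in m); z points along the fingers, y is the line along which they close (so a half turn about z gives the same grasp; the last joint's range is limited). The gripper opens to 93 mm and grips with 3 to 60 N. Pads are 15 mm wide; open, the fingers measure 128 mm over their backs; the gripper's body (75 mm by 188 mm) begins 65 mm behind the grasp point.
Start: joints at [-1.338, 0.599, -0.003, 1.599, 0.002, 0.943, -0.08], TCP at [0.221, 0.69, 0.219] pointing down, gripper open.
Joint ranges: [-2.57, 2.57], [-0.35, 1.97], [-1.29, 1.29], [0.11, 2.56], [-1.05, 4.19], [0.11, 1.86], [-2.63, 2.63]. Speed limits (rad/s): [2.22, 2.22, 3.01, 3.01, 3.14, 3.14, 3.14].

## Interface

Orientations are given as [roll, pitch, yaw] about the fixed x, y, z axes, in that order (R = Rz(yaw) Ry(pitch) Rx(roll)).
In Python, from rig import ctrl, read_camera gives the robot as it stands.
- The arm moves only by the tool arm_command, never from a script. Its argument "plan" is a list of rows, each a list of 7 numbers: the shift along the tool's x, y, z in m, then the turn, a rotation vector about the tool's x, y, z in degrees, then the closure, from -1 (fully open) to 1 (shut). A call has 1 to 20 rows; each row shifts and turns the commanded pose from where the row before left it, along the tool's axes as they then stand; what a row does not reach is not made up. A row lasts 1/8 s, in which the tool goes at most 62.5 mm and 10.7 degrees, less where a joint would pass 70% of its speed; a pose out of reach is approached as far as the arm can. A call with a gripper value outside its range is refused whole. The fingers move at their own pace and stop on an object; the grip force is fixed at half the most. Time passes only in rows, so rows that do not move let the fingers close. It gives the time, the measured TCP pose, the force, the opening and the grip force at its end, in the units of the state.
- ctrl.get_state(): the state, without advancing time (a new reading comes with each control period).
- read_camera(name): name is "scene" or "top" or "wrist"; returns a dict with "frame" (480x640x3 uint8, red, green, blue), "fx", "fy", "cx", "cy" (pixels), "rvec" (rotation vector, rad) and "tvec" (3), from world to camera coordinates, as OpenCV has them. Camera axes: x right, y down, z forward; pixel columns grow to the right and rows downward; lengths in m; the calibration is good to about 2 mm. A picture is of the moment at which its call begins. There is no depth.
- ctrl.hand_in(): hands the job in; it is judged then, once.
The state is a dict: "t": time; "joint_positions": joint angles; "qvel": joint speeds; "joint_efforts": joint torques, N m; "tcp_pos": TCP position; "ee_rot": TCP orientation; "force": force on the tool from outside, world axes, zero at the start; "torque": the same for the moment, N m; "opening": opening from 0.0 (shut) to 1.0 (fully open); "finger_force": force on a finger pad.
Only numpy, scipy, OpenCV 4.12 (cv2) and the standard library are available. Lean on these libraries where they do the work, as an engineer would, in place of code of your own. Each camera call takes 0.05 s, during which the arm holds its last target. There are 200 camera calls.

## Task

Finish the case stand that still has no label: first press the lid of its orange spectacle case down until it is fully shut. Then take the wide label holder out of the spares block and push it down behind the lip of that stand's front edge, card facing out to the front, until its shoulders sit fully home against the spring. Finish while still holding it pressed home, so that I can drive the locking screw, and leave the small label holder and everything else where they are.

Things in the scene. Friction and masses are not known exactly. Their poses are not given: they have to be found in the camera images.
- stand_a: grey sheet-steel case stand to be finished (fixed, 170 x 196 mm): case lid ajar, front pocket empty. The like stand with label and shut case is done: leave it. Both are on the low riser (top 100 mm above the table). Origin: underside centre; x from the lip (front) to the back, y along the lip, z up. Lip 26 mm high, mouth flared to both sides up to 34 mm; channel behind it 9 mm wide, at x = -75 mm
- pocket (a point): middle of the empty pocket in that channel, at the height of the tops (28 mm above the stand's underside) of its two black round-topped end stops; 75 mm long (y) between them; axes as the stand's. The label holder's shoulders rest on the stops when home, its centre then 16 mm above this point. The case's front is 78 mm behind
- leaf_spring (a joint): leaf spring in the pocket's floor, m pressed down from rest; its top stands 12 mm above the stand's underside at rest, it pushes up with 5 N at first touch and 9 N at 0.006, where the label holder is home; it lifts the label holder again if let go
- case_a_lid (a joint): lid of that stand's orange spectacle case (164 x 64 x 43 mm, hinged along its back edge): rad open, 0 is fully shut; stiff, it stays where it is left, 2 to 4 N at its front edge moves it
- lid_press (a point): point on top of that lid, 13 mm behind its front edge, half-way along; 61 mm above the riser when shut
- label_center (a point): centre of the wide label holder: black plastic, 76 mm tall, blank white card on its front (-x); head (upper 54 mm) 96 wide (y), 10 thick (x), gripped across the thickness; tongue below it 22 deep, 70 wide, 6 thick; the head's underside beside it, 13 mm each end, are the shoulders; about 40 g. Starts upright, foot 4 mm above the riser in a 16 mm deep slot, head clear above the block
- label_face (a point): point at the centre of the card on the front of the wide label holder, 5 mm in front (-x) of its centre
- spares_block: grey plastic block with two slots in a row, 216 x 40 x 20 mm, fixed; origin at underside centre; the slots, 52 mm either side of it along y, hold the wide and the small label holder, either way round
- label_small_center (a point): centre of the small label holder (the same, but head 60 mm and tongue 40 mm wide): leave it in its slot
- screwdriver: precision screwdriver, 163 mm, bystander
- screw_bin: small blue open bin, 60 x 85 x 28 mm, bystander
- spectacles: black spectacles, bystander
- marker: marker pen, bystander
- glue: glue bottle, 98 mm tall, bystander at the right end of the riser
- tape: small roll of black tape, bystander

How it is judged:
On the way, in this order (a step that is already met when the one before it is completed fails the run):
1. the case's lid is pressed down fully shut (value of joint case_a_lid below 0.03 rad), for 0.2 s.
2. the wide label holder is lifted out of its slot (height (world z) of label_center above 0.168 m), for 0.1 s.
At the end, for the whole second after the job is handed in: Lid shut (within 0.03 rad); the wide label holder upright in the empty pocket, card to the front, shoulders within about 2 mm of the end stops, centred within 7 mm, leaf spring pressed over 3.5 mm (over 4 N), the robot still holding it there with over 2 N (value of joint case_a_lid below 0.03 rad and z of label_center in the frame of stand_a below 0.0462 m and value of joint leaf_spring above 0.0035 m and horizontal distance between label_center and pocket below 0.007 m and x of label_face in the frame of stand_a below -0.0755 m and angle between label_center's own z axis and vertical below 0.1 rad and contact force between any of the fingers, the arm and label above 2 N and contact force between label and stand_a above 4 N); the arm keeps its last pose, push and grip.
It fails at once if the small label holder is disturbed (2 cm) (distance of label_small_center from where it was at the start of the episode above 0.02 m).
It fails at once if a bystander is pushed away (3 cm) (distance of any of screwdriver, screw_bin, spectacles, glue, tape, marker from where it was at the start of the episode above 0.03 m).
It also fails if it takes over 54 s, if anything falls off the work surface, if the arm or the gripper's body presses on something with over 40 N, if the wrist force passes 120 N, or if a joint passes its speed limit or range.

## Working session

There is one attempt and no reset: what is moved stays moved. The work goes in short steps, Python scripts to look and compute and a tool call to move; the robot and the scene stay as the last step left them, time stands still between calls to the robot, and variables do not carry over. Pictures are saved under pics/ and viewed, at most 10 in all, crops included, and the job is handed in when it is done.

Besides the shell and the picture viewer there is one more tool, called after "Emit:" as a command line: name --pt "numbers of a row" for each row, then --argument value for the rest. arm_command: Moves the arm, as the interface text tells. Its arguments: {"type":"object","properties":{"plan":{"type":"array","items":{"type":"array","items":{"type":"number"}}}},"required":["plan"]}

```bash
mkdir -p pics; cat > h.py <<'E'
import numpy as np, cv2
from rig import ctrl, read_camera
def snap(n,f):
    c=read_camera(n); cv2.imwrite(f'pics/{f}.png',c['frame'][:,:,::-1])
    d={k:np.array(c[k]).tolist() for k in c if k!='frame'}
    import json; json.dump(d,open(f'pics/{f}.json','w'))
def cal(f):
    import json; return json.load(open(f'pics/{f}.json'))
def at_z(f,u,v,z):
    c=cal(f); R=cv2.Rodrigues(np.array(c['rvec']))[0]; t=np.array(c['tvec']).ravel()
    d=R.T@np.array([(u-c['cx'])/c['fx'],(v-c['cy'])/c['fy'],1]); o=-R.T@t
    return o+d*(z-o[2])/d[2]
def proj(f,P):
    c=cal(f); K=np.array([[c['fx'],0,c['cx']],[0,c['fy'],c['cy']],[0,0,1]])
    return cv2.projectPoints(np.array(P,float).reshape(-1,3),np.array(c['rvec']),np.array(c['tvec']),K,None)[0][:,0]
E
python3 - <<'E'
from h import *
for n in ('top','scene'): snap(n,n+'0'); c=cal(n+'0'); R=cv2.Rodrigues(np.array(c['rvec']))[0]; print(n,c['fx'],-R.T@np.array(c['tvec']).ravel())
s=ctrl.get_state(); print(s, ctrl.grasp_offset)
E
```

```text
top 583.620674656215 [0.37064117 0.03011042 1.39617225]
scene 612.7648026978998 [-0.56993756  0.80325712  1.09486304]
{'t': 0.1, 'joint_positions': array([-1.33772018,  0.60007281, -0.00254301,  1.60004342,  0.00180211,
        0.94290282, -0.07979224]), 'qvel': array([-0.00131607, -0.0040953 ,  0.00020701, -0.00243154,  0.00063525,
        0.00082694,  0.001439  ]), 'joint_efforts': array([ 5.87119532e-03, -7.66550946e+01,  1.50219865e+00, -2.52941054e+01,
       -5.23431867e-02,  1.35560808e-02,  3.89624665e-05]), 'tcp_pos': array([0.22089387, 0.69007002, 0.21782863]), 'ee_rot': array([-3.14017470e+00,  1.34285839e-04,  2.83188379e+00]), 'force': array([ 0.63905454,  0.15635912, -0.62148374]), 'torque': array([ 0.01730754, -0.00809795, -0.01246673]), 'finger_force': 0.0, 'opening': 0.9995954060976006} -0.0188
```

View pics/top0.png

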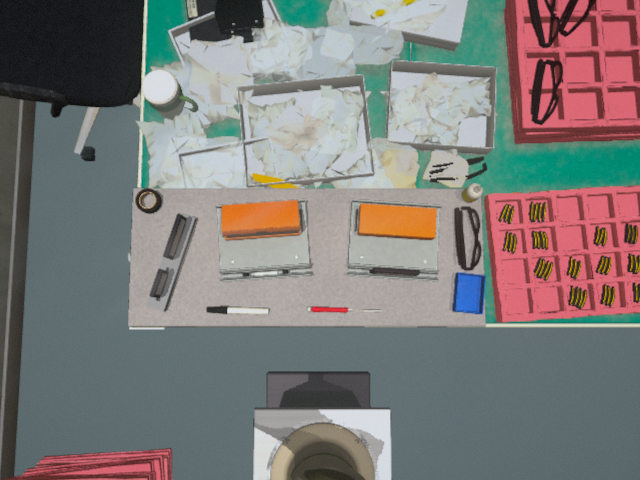

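View pics/scene0.png

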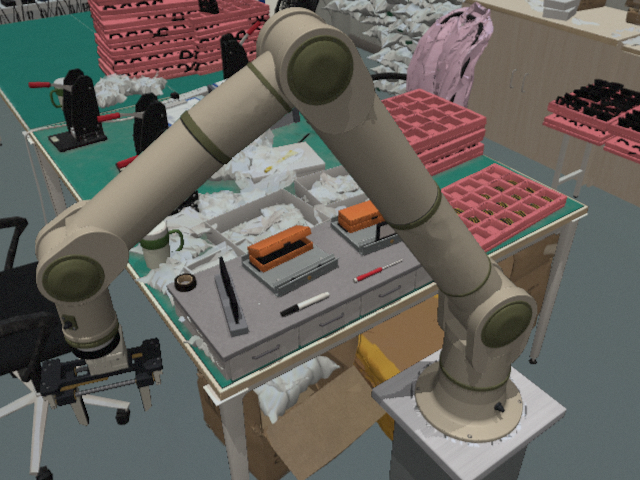

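The top view shows the unfinished stand on the left (220-312, 200-278) and the spares block at (150-195, 213-310). The longer, wide holder is at the far end (180,237) and the small one at (160,283). I'll enlarge both.

```bash
python3 - <<'E'
import cv2
i=cv2.imread('pics/top0.png'); cv2.imwrite('pics/c1.png',cv2.resize(i[190:320,130:325],None,fx=4,fy=4,interpolation=cv2.INTER_CUBIC))
i=cv2.imread('pics/scene0.png'); cv2.imwrite('pics/c2.png',cv2.resize(i[215:365,190:350],None,fx=4,fy=4,interpolation=cv2.INTER_CUBIC))
E
```

```text
(no output)
```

View pics/c1.png

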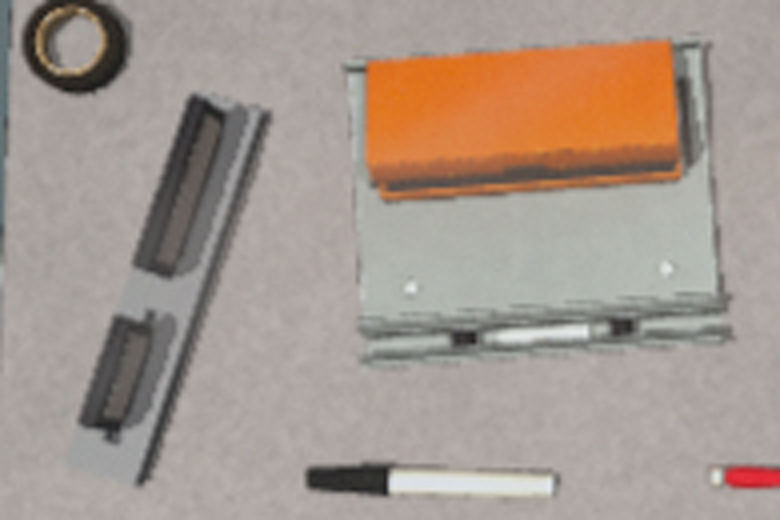

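View pics/c2.png

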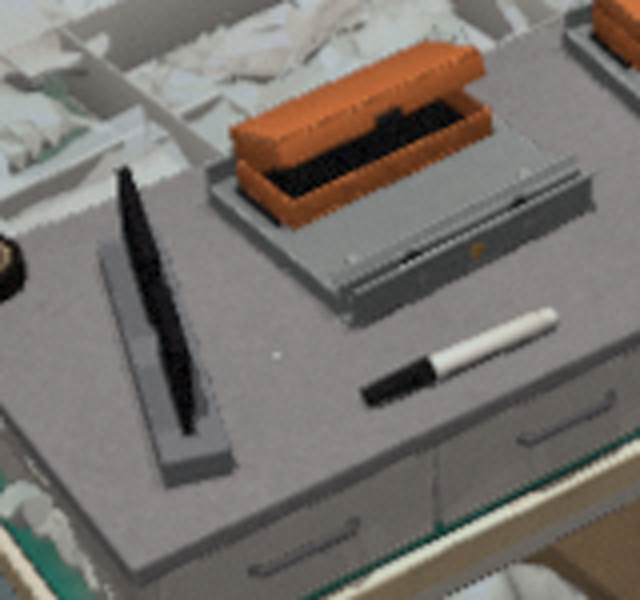

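```bash
python3 - <<'E'
from h import *
np.set_printoptions(precision=4,suppress=True)
T=lambda x,y,z: at_z('top0',130+x/4,190+y/4,z)
S=lambda x,y,z: at_z('scene0',190+x/4,215+y/4,z)
c=cal('top0');print(cv2.Rodrigues(np.array(c['rvec']))[0])
a,b=T(465,338,.128),T(622,327,.128);print('stops',a,b,(a+b)/2,np.linalg.norm(a-b),np.degrees(np.arctan2(*(a-b)[:2])))
a,b=T(363,357,.134),T(733,336,.134);print('lip',a,b,np.linalg.norm(a-b),np.degrees(np.arctan2(*(a-b)[:2])))
print('corners back',T(347,66,.12),T(708,42,.12))
print('block near L,R',T(72,470,.12),T(140,483,.12),'farR',T(268,110,.12))
for n,p in dict(wideLfar=(195,97),wideLnear=(137,268),wideRnear=(155,276),wideRfar=(222,105),smLfar=(113,318),smLnear=(82,420)).items(): print(n,T(*p,.18))
print('scene block',S(168,485,.12),S(232,460,.12),S(105,245,.12))
print('scene holder top far/near',S(122,170,.18),S(190,345,.18),'stand front corners',S(350,322,.1),S(590,205,.1))
print('lid front top edge (scene)')
E
```

```text
[[-0.0001 -1.      0.0082]
 [-0.993  -0.0009 -0.1181]
 [ 0.1181 -0.0082 -0.993 ]]
stops [0.4544 0.1665 0.128 ] [0.4604 0.0813 0.128 ] [0.4574 0.1239 0.128 ] 0.08542592629889965 -4.044398087133561
lip [0.4437 0.2208 0.134 ] [0.4551 0.021  0.134 ] 0.200091433216331 -3.277638662513371
corners back [0.6057 0.2348 0.12  ] [0.6195 0.0348 0.12  ]
block near L,R [0.3832 0.3793 0.12  ] [0.3762 0.3423 0.12  ] farR [0.5809 0.2779 0.12  ]
wideLfar [0.5779 0.3048 0.18  ]
wideLnear [0.4874 0.3325 0.18  ]
wideRnear [0.4832 0.323  0.18  ]
wideRfar [0.5737 0.2905 0.18  ]
smLfar [0.4613 0.3442 0.18  ]
smLnear [0.4083 0.3586 0.18  ]
scene block [0.3704 0.3887 0.12  ] [0.3671 0.3494 0.12  ] [0.5852 0.3178 0.12  ]
scene holder top far/near [0.575  0.3047 0.18  ] [0.4048 0.3504 0.18  ] stand front corners [0.4514 0.2191 0.1   ] [0.4605 0.0265 0.1   ]
lid front top edge (scene)
```

Emit:
arm_command --pt "0 0 -0.009 0 0 9.83 1" --pt "0 0 -0.009 0 0 9.83 1" --pt "0 0 -0.009 0 0 9.83 1" --pt "0 0 -0.009 0 0 9.83 1" --pt "0 0 -0.009 0 0 9.83 1" --pt "0 0 -0.009 0 0 9.83 1" --pt "0 0 -0.009 0 0 9.83 1" --pt "-0.042 0.021 0 0 0 0 1" --pt "-0.042 0.021 0 0 0 0 1" --pt "-0.042 0.021 0 0 0 0 1" --pt "-0.042 0.021 0 0 0 0 1" --pt "-0.042 0.021 0 0 0 0 1" --pt "-0.042 0.021 0 0 0 0 1" --pt "-0.042 0.021 0 0 0 0 1" --pt "0 0 0 0 0 0 1"

```text
t: 1.98
tcp_pos: [0.3874, 0.4022, 0.2819]
ee_rot: [3.141, 0.001, 1.625]
force: [-0.4, 1.0, -0.3]
opening: 0.002
finger_force: 0.0
```

```bash
python3 - <<'E'
from h import *
snap('wrist','w1'); c=cal('w1'); R=cv2.Rodrigues(np.array(c['rvec']))[0]; print(-R.T@np.array(c['tvec']).ravel(),R[2])
s=ctrl.get_state(); print(s['tcp_pos'],s['ee_rot'],s['opening'],s['joint_positions'])
E
```

```text
[0.38329142 0.47794151 0.44735184] [ 0.01440363 -0.26995054 -0.96276645]
[0.3861696  0.40446259 0.28176443] [-3.14157815e+00  4.31830636e-05  1.62782093e+00] 0.002464046034346148 [-1.19285615  0.3437758   0.38324547  1.9274144  -0.16156323  0.90004243
 -0.67207502]
```

View pics/w1.png

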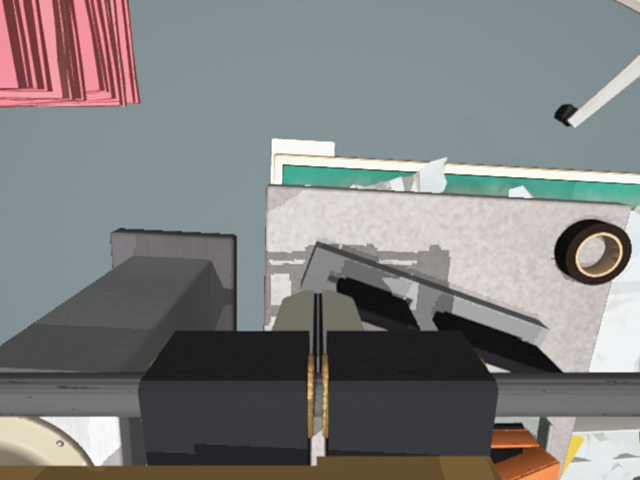

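The wrist view shows the left (+y) faces of both holders plain black, at (375,305) and (490,340). The card must therefore be on the right-hand face. Next is the lid.

Emit:
arm_command --pt "-0.0404 0.0209 0 0 0 0 1" --pt "-0.0404 0.0209 0 0 0 0 1" --pt "-0.0404 0.0209 0 0 0 0 1" --pt "-0.0404 0.0209 0 0 0 0 1" --pt "-0.0404 0.0209 0 0 0 0 1" --pt "-0.0404 0.0209 0 0 0 0 1" --pt "-0.0404 0.0209 0 0 0 0 1" --pt "0 0 0.018 0 0 0 1" --pt "0 0 0.018 0 0 0 1" --pt "0 0 0.018 0 0 0 1" --pt "0 0 0.01 0 0 0 1" --pt "0 0 0.006 0 0 0 1" --pt "0 0 0.006 0 0 0 1" --pt "0 0 0.006 0 0 0 1" --pt "0 0 0.006 0 0 0 1" --pt "0 0 0.006 0 0 0 1" --pt "0 0 0.006 0 0 0 1" --pt "0 0 0.006 0 0 0 1" --pt "0 0 0.006 0 0 0 1"

```text
t: 4.4
tcp_pos: [0.5479, 0.1323, 0.1694]
ee_rot: [-3.141, -0.0, 1.631]
force: [-2.8, -0.2, 4.2]
opening: 0.003
finger_force: 1.9
```

Emit:
arm_command --pt "0 0 0.004 0 0 0 1" --pt "0 0 0.003 0 0 0 1" --pt "0 0 0.002 0 0 0 1" --pt "0 0 0.002 0 0 0 1" --pt "0 0 0 0 0 0 1" --pt "0 0 0 0 0 0 1"

```text
t: 5.15
tcp_pos: [0.5481, 0.1323, 0.1609]
ee_rot: [3.141, -0.002, 1.631]
force: [-11.0, -1.0, 32.7]
opening: 0.005
finger_force: 16.3
```

Emit:
arm_command --pt "0 0 -0.01 0 0 0 1" --pt "0 0 -0.02 0 0 0 1" --pt "0 0 -0.04 0 0 0 1" --pt "0 0 -0.03 0 0 0 1" --pt "-0.032 -0.028 0 0 0 0 1" --pt "-0.032 -0.028 0 0 0 0 1" --pt "-0.032 -0.028 0 0 0 0 1" --pt "0 0 0 0 0 0 1" --pt "0 0 0 0 0 0 1"

```text
t: 6.28
tcp_pos: [0.4713, 0.0319, 0.2589]
ee_rot: [3.14, -0.0, 1.631]
force: [-0.5, 1.3, 0.6]
opening: 0.005
finger_force: 0.0
```

```bash
python3 - <<'E'
from h import *
snap('wrist','w2'); s=ctrl.get_state(); print(s['tcp_pos'],s['ee_rot'],s['force'])
E
```

```text
[0.47140461 0.03223772 0.25877938] [ 3.14032688e+00 -3.23841318e-05  1.63167088e+00] [ 0.27188324 -0.23253617 -0.09614704]
```

View pics/w2.png

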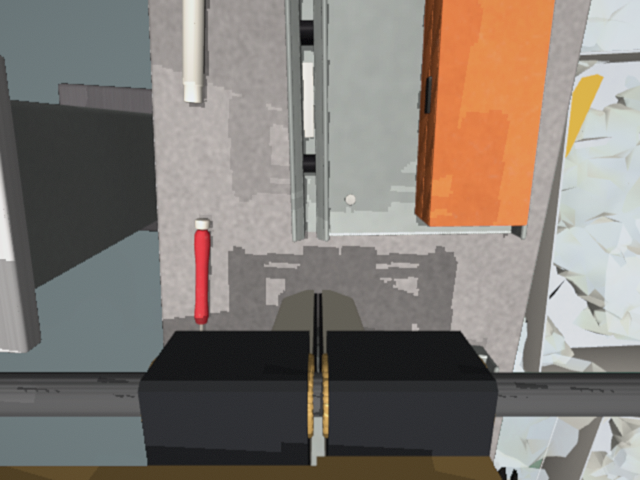

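The wrist view shows the lid shut and the empty pocket, with black stops near (307,33) and (309,163). I'll enlarge it for an exact pocket position.

```bash
python3 - <<'E'
import cv2
i=cv2.imread('pics/w2.png'); a=cv2.resize(i[10:60,275:345],None,fx=8,fy=5.9,interpolation=cv2.INTER_CUBIC);b=cv2.resize(i[140:190,275:345],None,fx=8,fy=5.9,interpolation=cv2.INTER_CUBIC)
cv2.imwrite('pics/c3.png',cv2.vconcat([a,b]))
E
```

```text
(no output)
```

View pics/c3.png

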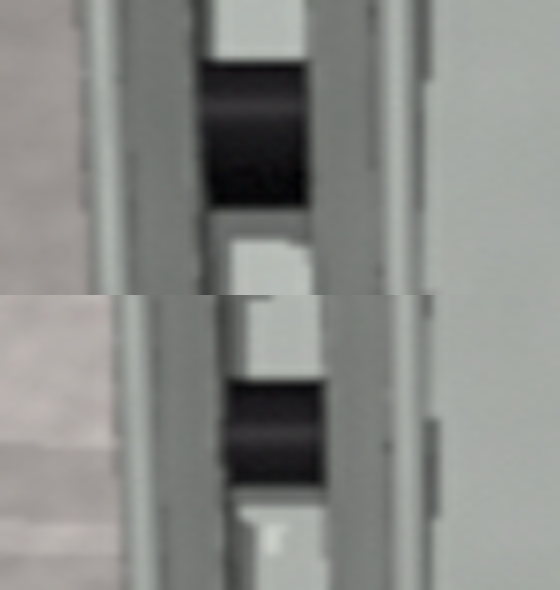

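```bash
python3 - <<'E'
from h import *
np.set_printoptions(precision=4,suppress=True)
f='w2'
W=lambda x,y,z: at_z(f,275+x/8,(10+y/5.9) if y<295 else 140+(y-295)/5.9,z)
a,b=W(257,103,.128),W(276,433,.128); print('hl',a,b,(a+b)/2,np.linalg.norm(a-b))
a,b=W(257,208,.124),W(276,382,.124); print('inner',a,b,(a+b)/2,np.linalg.norm(a-b),np.degrees(np.arctan2(-(a-b)[0],(a-b)[1])))
for x1,x2 in((103,136),(396,407)):
  a,b=W(x1,103,.134),W(x2,433,.134); print('rim',a,b,(a+b)/2,np.degrees(np.arctan2(-(a-b)[0],(a-b)[1])))
# wrist cam calibration check vs top: tcp projected
c=cal(f);R=cv2.Rodrigues(np.array(c['rvec']))[0];print(proj(f,[[.4714,.0322,.2588]]))
E
```

```text
hl [0.4562 0.1707 0.128 ] [0.4625 0.0847 0.128 ] [0.4593 0.1277 0.128 ] 0.08626679915527295
inner [0.4566 0.1609 0.124 ] [0.4621 0.0904 0.124 ] [0.4593 0.1256 0.124 ] 0.07078155231441834 4.433079763579999
rim [0.4442 0.1687 0.134 ] [0.4505 0.0844 0.134 ] [0.4474 0.1266 0.134 ] 4.281213045906791
rim [0.4673 0.1701 0.134 ] [0.4738 0.0858 0.134 ] [0.4706 0.128  0.134 ] 4.35920182106968
[[318.0494 311.1645]]
```

Emit:
arm_command --pt "0.0353 0.0216 0 0 0 0 0" --pt "0.0353 0.0216 0 0 0 0 0" --pt "0.0353 0.0216 0 0 0 0 0" --pt "0.0353 0.0216 0 0 0 0 0" --pt "0.0353 0.0216 0 0 0 0 0" --pt "0.0353 0.0216 0 0 0 0 0" --pt "0.0353 0.0216 0 0 0 0 0" --pt "0 0 0 0 0 -9.8 0" --pt "0 0 0 0 0 -9.8 0" --pt "0 0 0 0 0 -9.8 0" --pt "0 0 0 0 0 -9.8 0" --pt "0 0 0 0 0 -9.8 0" --pt "0 0 0 0 0 -9.8 0" --pt "0 0 0 0 0 -9.8 0" --pt "0 0 0 0 0 0 0" --pt "0 0 0 0 0 0 0"

```text
t: 8.32
tcp_pos: [0.6066, 0.2878, 0.2582]
ee_rot: [-3.142, -0.0, 2.825]
force: [-1.0, 0.1, -0.4]
opening: 0.504
finger_force: 0.0
```

```bash
python3 - <<'E'
from h import *
snap('wrist','w3'); s=ctrl.get_state(); print(s['tcp_pos'],s['ee_rot'],s['opening'],s['joint_positions'])
E
```

```text
[0.60648796 0.28767056 0.25831379] [-3.14147099e+00 -1.68073083e-04  2.82554589e+00] 0.5015399704842821 [-0.58131307  0.49613905  0.08228902  1.69370107 -0.04803804  0.95391855
  0.77365248]
```

View pics/w3.png

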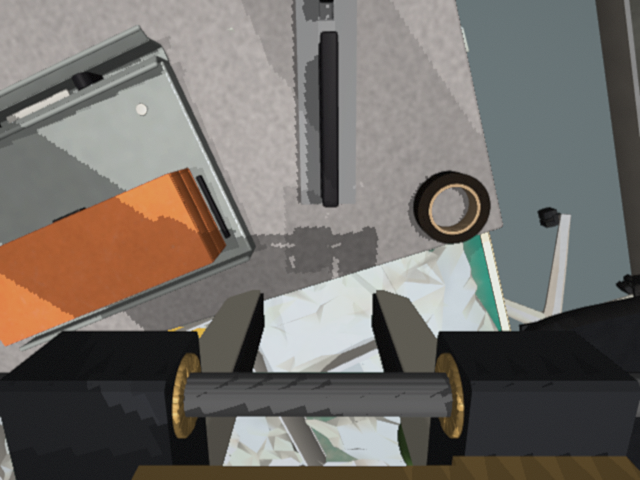

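The wide holder's top face runs from (329.5,31) to (330.5,206), and the small one is above it near (325,8).

```bash
python3 - <<'E'
from h import *
f='w3'; a,b=at_z(f,329.3,32,.18),at_z(f,330.5,206,.18)
a2=at_z(f,329.3,32,.18)
m=(a+b)/2; print(a,b,m,np.linalg.norm(a-b),np.degrees(np.arctan2((a-b)[1],(a-b)[0])))
s=ctrl.get_state(); psi=s['ee_rot'][2]; d=(m-s['tcp_pos'])[:2]
x=np.array([np.cos(psi),np.sin(psi)]);y=np.array([np.sin(psi),-np.cos(psi)]); print(d@x,d@y,np.degrees(psi))
i=cv2.imread('pics/top0.png').astype(int); print(i[237,176],i[230,179],i[271,395],i[236,174])
E
```

```text
[0.48945418 0.33352766 0.18      ] [0.57882991 0.30577031 0.18      ] [0.53414204 0.31964899 0.18      ] 0.09358681540846982 162.7468115623014
0.07870200676926403 0.007908640214889235 161.89185456116408
[ 90  95 102] [82 89 95] [67 64 68] [58 58 58]
```

Emit:
arm_command --pt "0.0394 0.004 0 0 0 -0.8 0" --pt "0.0394 0.004 0 0 0 0 0" --pt "0 0 0 0 0 0 0" --pt "0 0 0.03 0 0 0 0" --pt "0 0 0.03 0 0 0 0" --pt "0 0 0.03 0 0 0 0" --pt "0 0 0.02 0 0 0 0" --pt "0 0 0.0095 0 0 0 0" --pt "0 0 0 0 0 0 0" --pt "0 0 0 0 0 0 1" --pt "0 0 0 0 0 0 1" --pt "0 0 0 0 0 0 1" --pt "0 0 0 0 0 0 1" --pt "0 0 0 0 0 0 1" --pt "0 0 0 0 0 0 1"

```text
t: 10.25
tcp_pos: [0.5338, 0.3187, 0.1394]
ee_rot: [3.141, 0.0, 2.842]
force: [0.7, -1.0, 3.2]
opening: 0.105
finger_force: 30.0
```

Emit:
arm_command --pt "0 0 -0.02 0 0 0 1" --pt "0 0 -0.025 0 0 0 1" --pt "0 0 -0.025 0 0 0 1" --pt "0 0 -0.02 0 0 0 1" --pt "0 0 0 0 0 9.79 1" --pt "0 0 0 0 0 9.79 1" --pt "0 0 0 0 0 9.79 1" --pt "0 0 0 0 0 9.79 1" --pt "0 0 0 0 0 9.79 1" --pt "0 0 0 0 0 9.79 1" --pt "0 0 0 0 0 9.79 1" --pt "-0.0374 -0.0178 0 0 0 0 1" --pt "-0.0374 -0.0178 0 0 0 0 1" --pt "-0.0374 -0.0178 0 0 0 0 1" --pt "-0.0374 -0.0178 0 0 0 0 1" --pt "-0.0374 -0.0178 0 0 0 0 1" --pt "0 0 0 0 0 0 1" --pt "0 0 0 0 0 0 1"

```text
t: 12.5
tcp_pos: [0.4594, 0.126, 0.2293]
ee_rot: [3.141, -0.0, 1.646]
force: [-0.2, 1.0, -1.4]
opening: 0.105
finger_force: 30.0
```

```bash
python3 - <<'E'
from h import *
snap('wrist','w4'); snap('scene','s4'); s=ctrl.get_state(); print(s['tcp_pos'],s['ee_rot'],s['opening'])
a=cv2.imread('pics/w4.png')[0:400,160:480]; p=proj('s4',[s['tcp_pos']])[0].astype(int); print(p)
b=cv2.imread('pics/s4.png')[p[1]-70:p[1]+63,p[0]-80:p[0]+80]; b=cv2.resize(b,(480,399)); b=cv2.resize(b,(480,400))
cv2.imwrite('pics/m4.png',cv2.hconcat([a,b]))
E
```

```text
[0.45950601 0.12650273 0.22908155] [ 3.14120639e+00 -1.34665431e-04  1.64736519e+00] 0.10408990587111375
[305 239]
```

View pics/m4.png

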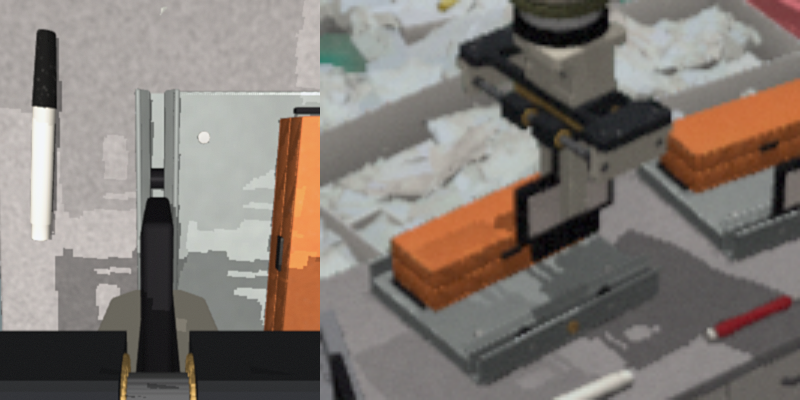

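```bash
python3 - <<'E'
from h import *
np.set_printoptions(precision=4,suppress=True)
s=ctrl.get_state(); p=s['tcp_pos']; psi=s['ee_rot'][2]; x=np.array([np.cos(psi),np.sin(psi),0])
for z in(.2697,.2157): print(proj('w4',[p*[1,1,0]+[0,0,z]+.048*x]))
pk=np.array([.459,.1257,.128]); print('stop pred',proj('w4',[pk+.043*x]))
print('stop meas',at_z('w4',318,178,.128)-.043*x, 'label end bottom',at_z('w4',317.5,198,.2157)-.048*x,'end top',at_z('w4',317.5,225,.2697)-.048*x, p)
i=cv2.imread('pics/w4.png'); print(i[170:240:2,318].sum(1)//3); print(i[215,296:340].sum(1)//3)
E
```

```text
[[318.0138 221.903 ]]
[[317.9014 195.3713]]
stop pred [[316.9348 183.632 ]]
stop meas [0.4594 0.1293 0.128 ] label end bottom [0.4594 0.1253 0.2157] end top [0.4594 0.1255 0.2697] [0.4595 0.1265 0.2291]
[ 17  28  31  38  57  51  35  31  24  72 183 186 188 167  11  16  16  16
  18  17  18  16  15  18  17  17  23  31  36  42  43  40  41  43  43]
[158 152 169 174 156 133 120  75  29  11  16  20  18  15  17  19  19  18
  17  19  16  16  19  18  18  18  19  16  17  19  17  15  14  15  17  41
  74  94 104 120 149 133 127 170]
```

```bash
python3 - <<'E'
from h import *
np.set_printoptions(precision=4,suppress=True)
i=cv2.imread('pics/w4.png'); j=cv2.imread('pics/w2.png')
for u in(302,305,332,335): print('w4',u,i[84:96,u].sum(1)//3)
for u in(296,299,322,326): print('w2',u,j[232:246,u].sum(1)//3)
for v in(89,90,91): print(at_z('w4',303,v,.134),at_z('w4',334,v,.134))
for v in(239,240,241): print(at_z('w2',298,v,.134),at_z('w2',324,v,.134))
E
```

```text
w4 302 [162 163 164 167 163 143 126 125 126 127 127 128]
w4 305 [163 164 164 166 166 157 130 123 124 125 125 125]
w4 332 [160 162 165 167 162 142 128 128 126 127 128 128]
w4 335 [162 162 163 164 159 149 152 157 155 154 158 157]
w2 296 [125 127 130 132 133 132 132 134 134 146 167 174 175 176]
w2 299 [129 130 130 130 130 130 130 125 131 165 171 170 171 173]
w2 322 [136 136 137 138 138 139 137 142 157 174 176 174 174 175]
w2 326 [187 187 186 186 187 185 187 181 163 154 169 173 173 175]
[0.4433 0.2241 0.134 ] [0.4615 0.2254 0.134 ]
[0.4433 0.2235 0.134 ] [0.4616 0.2249 0.134 ]
[0.4434 0.223  0.134 ] [0.4616 0.2243 0.134 ]
[0.4572 0.0311 0.134 ] [0.4759 0.0322 0.134 ]
[0.4572 0.0303 0.134 ] [0.476  0.0314 0.134 ]
[0.4573 0.0296 0.134 ] [0.476  0.0307 0.134 ]
```

The scene crop shows the white card facing the front, and the wrist crop shows the label lined up over the channel. I'll shift it 2 mm and lower it.

Emit:
arm_command --pt "0.002 0 0.012 0 0 0 1" --pt "0 0 0.02 0 0 0 1" --pt "0 0 0.016 0 0 0 1" --pt "0 0 0.008 0 0 0 1" --pt "0 0 0.005 0 0 0 1" --pt "0 0 0.005 0 0 0 1" --pt "0 0 0.005 0 0 0 1" --pt "0 0 0.005 0 0 0 1" --pt "0 0 0.003 0 0 0 1" --pt "0 0 0 0 0 0 1" --pt "0 0 0 0 0 0 1"

```text
t: 13.98
tcp_pos: [0.4589, 0.1274, 0.1502]
ee_rot: [3.141, -0.0, 1.646]
force: [-0.0, -0.2, -0.8]
opening: 0.108
finger_force: 30.0
```

Emit:
arm_command --pt "0 0 0.003 0 0 0 1" --pt "0 0 0.002 0 0 0 1" --pt "0 0 0.002 0 0 0 1" --pt "0 0 0.0015 0 0 0 1" --pt "0 0 0 0 0 0 1" --pt "0 0 0 0 0 0 1"

```text
t: 14.72
tcp_pos: [0.4591, 0.1275, 0.142]
ee_rot: [3.141, -0.0, 1.646]
force: [-1.6, -0.2, 8.0]
opening: 0.108
finger_force: 30.0
```

Emit:
arm_command --pt "0 0 0.001 0 0 0 1" --pt "0 0 0.0007 0 0 0 1" --pt "0 0 0 0 0 0 1" --pt "0 0 0 0 0 0 1"

```text
t: 15.22
tcp_pos: [0.4591, 0.1275, 0.1411]
ee_rot: [3.141, -0.001, 1.646]
force: [-3.5, -1.1, 21.7]
opening: 0.1
finger_force: 30.0
```

```bash
python3 - <<'E'
from h import *
snap('scene','s5'); s=ctrl.get_state(); print(s['tcp_pos'],s['force'])
cv2.imwrite('pics/c5.png',cv2.resize(cv2.imread('pics/s5.png')[170:320,200:400],None,fx=4,fy=4,interpolation=cv2.INTER_CUBIC))
E
```

```text
[0.45915441 0.12754934 0.14107592] [-4.20575105 -0.89818706 21.97028181]
```

View pics/c5.png

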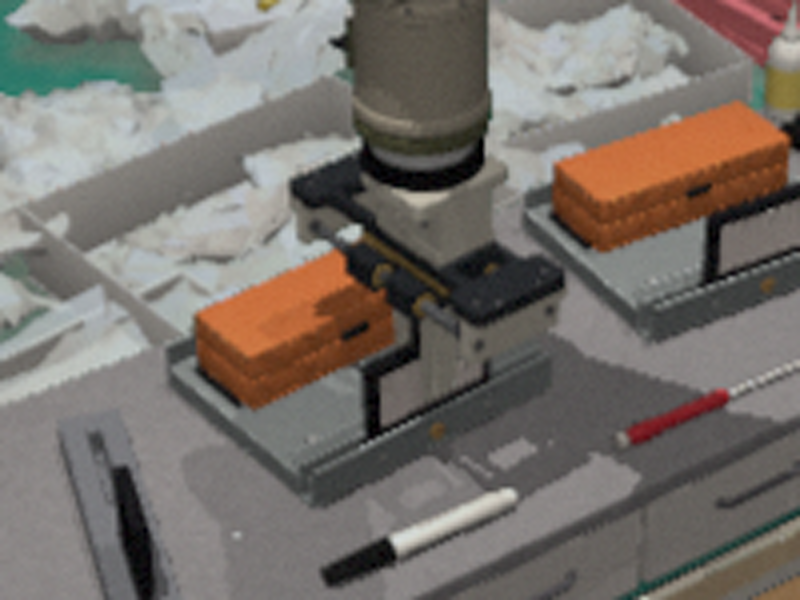

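The label sits behind the lip with its card to the front (around 430,390) and matches the finished stand. The lid is shut and the small holder is still in its slot, so I'm handing in.

```bash
python3 -c "
from rig import ctrl; print(ctrl.hand_in())"
```

```text
the job is handed in; nothing more can be done
None
```

The job is handed in at about 15 s: the lid is pressed shut and the wide label holder is pressed home with about 22 N, card to the front, and still gripped; the hand-in gave no verdict.

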